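# Make up two orders in the stockroom

## Robot

A 6-joint arm with a two-finger parallel gripper is mounted at the origin on the work surface. World frame = base frame: x ahead of the robot, y to its left, z up, the work surface at z = 0. Lengths are in m, angles in rad, forces in N, time in s.
With the tool pointing down it reaches from about 0.225 to 0.875 m from the base axis. Payload 3.4 kg.
Tool frame: the origin (TCP) lies on the centre line of the jaws, within the pads' length; the fingertips stand 22 mm ahead of it and the grasp point (between the pads) lies 3 mm ahead of it; z points along the fingers, y is the line along which they close (so a half turn about z gives the same grasp; the last joint's range is limited). The gripper opens to 85 mm and grips with 20 to 120 N. Pads are 22 mm wide; open, the fingers measure 114 mm over their backs; the gripper's body (76 mm by 85 mm) begins 54 mm behind the grasp point. The pads swing forward as they close: fully open they stand 13 mm farther back than shut.
Start: joints at [-1.277, 0.276, 1.505, -0, 1.361, -0.121], TCP at [0.232, -0.526, 0.253] pointing down, gripper open.
Joint ranges: [-2.89, 2.89], [-0.75, 2.08], [0.22, 2.7], [-1.18, 4.32], [0.11, 2.71], [-2.7, 2.7]. Speed limits (rad/s): [2.57, 2.57, 3.14, 3.14, 3.14, 3.14].

## Interface

Orientations are given as a unit quaternion [w, x, y, z].
In Python, from rig import readout, optics, ticket gives the robot as it stands. The module is installed in compiled form; this text tells all that it offers.
- The arm moves only by the shell command python3 -m handwheel 'ROWS' [OPENING] [FORCE]. ROWS is a JSON list of rows, 1 to 5 of them, each an object with the fields tx, ty, tz (the shift in m), rz (a turn about the tool's z in rad); a field left out counts as zero; each row shifts and turns the commanded pose from where the row before left it, along the tool's axes as they then stand; what a row does not reach is not made up. A row lasts 1/12 s, in which the tool goes at most 0.0417 m and 0.125 rad, less where a joint would pass 70% of its speed; a pose out of reach is approached as far as the arm can. OPENING is the finger opening in m, set as the command begins (- or left out keeps the last). The fingers move at their own pace and stop on an object; FORCE is the grip in N (left out, the last holds). Time passes only in rows, so rows that do not move let the fingers close. It prints the time, the measured TCP pose, the force, the opening and the grip force at its end. Input that does not fit is refused with a message, and nothing moves.
- readout.get_state(): the state, without advancing time (a new reading comes with each control period).
- optics.get_image(name): name is "scene" or "top"; returns a dict with "img" (480x640x3 uint8, red, green, blue), "camera_matrix" (3x3 intrinsics, pixels), "T" (4x4, takes a point from camera to world coordinates). Camera axes: x right, y down, z forward; pixel columns grow to the right and rows downward; lengths in m; the calibration is good to about 2 mm. A picture is of the moment at which its call begins. There is no depth.
- ticket.sign_off(): hands the job in; it is judged then, once.
The state is a dict: "clock": time; "qpos": joint angles; "qd": joint speeds; "effort": joint torques, N m; "position": TCP position; "ee_rot": TCP orientation; "contact_force": force on the tool from outside, world axes, zero at the start; "moment": the same for the moment, N m; "width": finger opening in m; "gripper_force": force on a finger pad.
Only numpy, scipy, OpenCV 4.12 (cv2) and the standard library are available. Lean on these libraries where they do the work, as an engineer would, in place of code of your own. Each camera call takes 0.05 s, during which the arm holds its last target. There are 200 camera calls.

## Task

Make up the two orders: on the green board stand the amber bottle on the left-hand circle (as seen from the robot), the violet squeeze bottle on the right-hand circle and the red-lidded jar on the circle between them; on the yellow board stand the blue tin on the circle, with the little pink-lidded pot on top of the tin. Everything should be upright and well centred on its circle or on the tin. Leave the tape roll, the rubber stamp and the brass weight where they are.

Things in the scene. Friction and masses are not known exactly. Their poses are not given: they have to be found in the camera images.
- amber_bottle: Amber glass bottle with a paper label and a white screw cap: body 42 mm diameter and 54 mm high with straight sides, then shoulder and cap (26 mm diameter), 80 mm high in all; about 0.11 kg. Stands upright, origin at the centre of its underside, z up.
- squeeze_bottle: Violet plastic squeeze bottle with a white pointed nozzle: body 42 mm diameter and 50 mm high with straight sides, then shoulder and nozzle, 79 mm high in all; about 0.07 kg. Stands upright, origin at the centre of its underside, z up.
- red_jar: Clear jar with a paper label and a red lid: 46 mm diameter (lid 47 mm), 58 mm high; about 0.10 kg. Stands upright, origin at the centre of its underside, z up.
- blue_tin: Wide blue tin with a flat blue lid: 60 mm diameter (lid 61 mm, the top 10 mm), 42 mm high; about 0.16 kg. Stands upright, origin at the centre of its underside, z up.
- pink_pot: Small white pot with a flat pink lid: 40 mm diameter, 32 mm high; about 0.05 kg. Stands upright, origin at the centre of its underside, z up.
- green_board: Green order board fixed to the table: 90 mm (its x) by 220 mm (its y), 8 mm thick, with three outlined white circles (64 mm across) in a row at x = 0: left-hand y = +70 mm, middle y = 0, right-hand y = -70 mm. Origin at the centre of its underside, so the circles lie 8 mm above it; its x points away from the robot (turned by up to 0.3 rad), its y to the robot's left.
- yellow_board: Yellow square order board fixed to the table: 110 by 110 mm, 8 mm thick, with one outlined white circle (64 mm outside diameter) at its centre. Origin at the centre of its underside, the circle 8 mm above it.
- tape_roll: Bystander: loose roll of brown tape lying flat, 52 mm diameter, 20 mm high, with a hole. Origin at the centre of its underside.
- stamp: Bystander: loose rubber stamp, black foot 36 by 36 mm with a wooden ball handle, 48 mm high. Origin at the centre of its underside.
- weight: Bystander: loose brass weight with a small knob, 40 mm diameter, 38 mm high. Origin at the centre of its underside.
Things that resemble listed ones, but are neither listed nor needed, are in the scene too. What is meant by the red_jar is not turquoise, and is the larger of those in its own colour.

How it is judged:
At the end, for the whole second after the job is handed in: Amber bottle, red-lidded jar, squeeze bottle on the green board's left, middle, right circle, blue tin on the yellow board's: within 11 mm of centre along each board axis, standing on the board; pink-lidded pot on the tin's lid within 11 mm of its axis; all upright within 0.1 rad, at rest (x of amber_bottle in the frame of green_board between -0.011 and 0.011 m and y of amber_bottle in the frame of green_board between 0.059 and 0.081 m and z of amber_bottle in the frame of green_board between 0.004 and 0.012 m and angle between each of amber_bottle, red_jar, squeeze_bottle, blue_tin, pink_pot's own z axis and vertical below 0.1 rad and linear speed of each of amber_bottle, red_jar, squeeze_bottle, blue_tin, pink_pot below 0.02 m/s and angular speed of each of amber_bottle, red_jar, squeeze_bottle, blue_tin, pink_pot below 0.2 rad/s and x of red_jar in the frame of green_board between -0.011 and 0.011 m and y of red_jar in the frame of green_board between -0.011 and 0.011 m and z of red_jar in the frame of green_board between 0.004 and 0.012 m and x of squeeze_bottle in the frame of green_board between -0.011 and 0.011 m and y of squeeze_bottle in the frame of green_board between -0.081 and -0.059 m and z of squeeze_bottle in the frame of green_board between 0.004 and 0.012 m and x of blue_tin in the frame of yellow_board between -0.011 and 0.011 m and y of blue_tin in the frame of yellow_board between -0.011 and 0.011 m and z of blue_tin in the frame of yellow_board between 0.004 and 0.012 m and horizontal distance between pink_pot and blue_tin below 0.011 m and z of pink_pot in the frame of blue_tin between 0.038 and 0.046 m); the robot touches nothing.
It fails at once if the tape roll is moved by more than 25 mm (distance of tape_roll from where it was at the start of the episode above 0.025 m).
It fails at once if the rubber stamp is moved by more than 25 mm (distance of stamp from where it was at the start of the episode above 0.025 m).
It fails at once if the brass weight is moved by more than 25 mm (distance of weight from where it was at the start of the episode above 0.025 m).
It also fails if it takes over 120 s, if anything falls off the work surface, if the arm or the gripper's body presses on something with over 40 N, if the wrist force passes 120 N, or if a joint passes its speed limit or range.

## Working session

There is one attempt and no reset: what is moved stays moved. The work goes in short steps, Python scripts to look and compute and a shell command to move; the robot and the scene stay as the last step left them, time stands still between calls to the robot, and variables do not carry over. Pictures are saved under pics/ and viewed, at most 14 in all, crops included, and the job is handed in when it is done.

```bash
mkdir -p pics
python3 - <<'E'
from rig import readout, optics
import cv2,numpy as np
s=readout.get_state(); print(s['clock'],s['position'],s['ee_rot'],s['width'])
for n in("scene","top"):
    d=optics.get_image(n); cv2.imwrite(f"pics/{n}0.png",d["img"][:,:,::-1]); np.savez(f"pics/{n}0.npz",**d); print(n,d["camera_matrix"].round(1).tolist(),d["T"].round(3).tolist())
E
```

```text
0.0 [ 0.23156092 -0.52577499  0.25242581] [-9.22082316e-04  9.78568365e-01  2.05920125e-01 -8.14348860e-05] 0.08537850198140712
scene [[480.2, 0.0, 311.3], [0.0, 480.2, 233.2], [0.0, 0.0, 1.0]] [[0.747, 0.498, -0.44, 0.894], [0.665, -0.574, 0.479, -0.365], [-0.014, -0.65, -0.76, 0.623], [0.0, 0.0, 0.0, 1.0]]
top [[492.2, 0.0, 317.0], [0.0, 492.2, 238.9], [0.0, 0.0, 1.0]] [[-0.026, -0.987, 0.159, 0.444], [-1.0, 0.025, -0.01, -0.002], [0.006, -0.16, -0.987, 0.861], [0.0, 0.0, 0.0, 1.0]]
```

View pics/scene0.png

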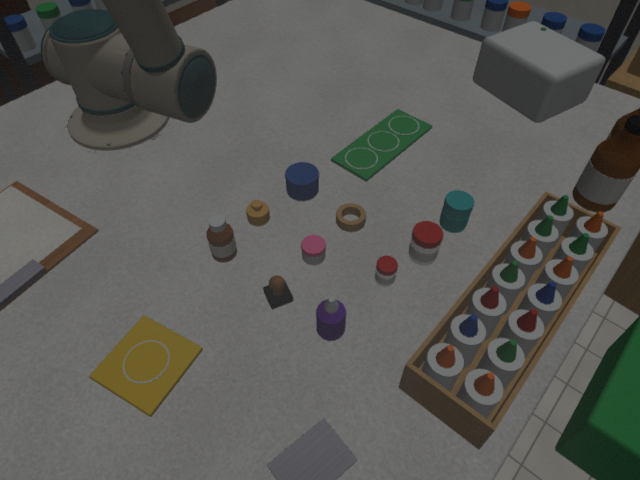

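View pics/top0.png

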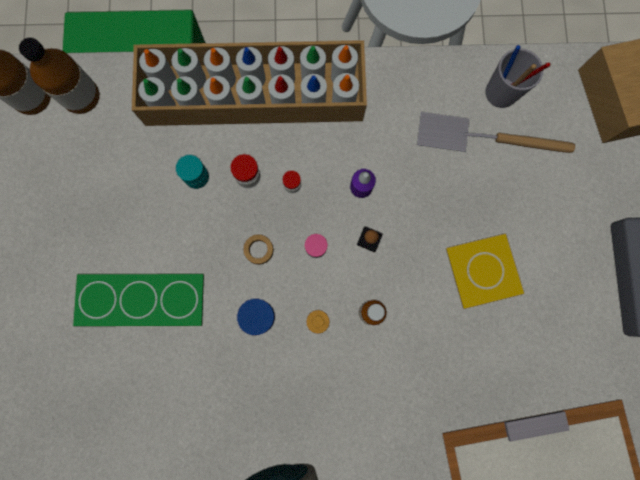

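The top view (right = −y, up = +x) shows: green board (139,300), yellow board (485,270), tin (256,316), pink pot (316,245), red jar (245,168, large) beside the small red decoy (291,180). Amber bottle (373,312), squeeze bottle (362,183), stamp (370,239), weight (318,321), tape (258,249). The scene view matches: amber (220,238), squeeze (331,318), red jar (427,238), tin (302,180), pot (313,247).

```bash
cat > h.py <<'E'
import cv2,numpy as np
from rig import readout,optics
def load(n): return dict(np.load(f"pics/{n}.npz"))
def snap(n,f):
    d=optics.get_image(n); np.savez(f"pics/{f}.npz",**d); cv2.imwrite(f"pics/{f}.png",d["img"][:,:,::-1]); return d
def ray(d,p):
    r=np.linalg.inv(d["camera_matrix"])@[p[0],p[1],1]; r=d["T"][:3,:3]@r; return d["T"][:3,3],r/np.linalg.norm(r)
def plane(d,p,z):
    o,r=ray(d,p); return o+r*(z-o[2])/r[2]
def tri(d1,p1,d2,p2):
    o1,r1=ray(d1,p1);o2,r2=ray(d2,p2)
    s=np.linalg.lstsq(np.c_[r1,-r2],o2-o1,rcond=None)[0]
    a,b=o1+s[0]*r1,o2+s[1]*r2; return (a+b)/2,np.linalg.norm(a-b)
H={'red':(172,8,150,60),'blue':(105,122,110,40),'pink':(160,173,80,80),'violet':(123,150,90,30),'green':(50,75,120,40),'yellow':(20,32,150,80),'white':None,'brown':(3,20,60,30)}
def mask(d,c):
    h=cv2.cvtColor(d["img"],cv2.COLOR_RGB2HSV).astype(int)
    if c=='white': return ((h[...,1]<70)&(h[...,2]>130)).astype(np.uint8)
    a,b,s,v=H[c]; hh=h[...,0]; m=(hh>=a)&(hh<=b) if a<b else (hh>=a)|(hh<=b)
    return (m&(h[...,1]>s)&(h[...,2]>v)).astype(np.uint8)
def blob(d,c,seed,R=30):
    m=mask(d,c); w=np.zeros_like(m); cv2.circle(w,tuple(map(int,seed)),R,1,-1); m=m*w
    n,l,st,ce=cv2.connectedComponentsWithStats(m); 
    if n<2: return None
    i=1+np.argmax(st[1:,4]); cs,_=cv2.findContours((l==i).astype(np.uint8),cv2.RETR_EXTERNAL,cv2.CHAIN_APPROX_NONE)
    return dict(c=ce[i],box=st[i].tolist(),cnt=cs[0])
E
python3 - <<'E'
from h import *
t,s=load("top0"),load("scene0")
for n,c,a,b,R in [("tin",'blue',(256,316),(302,180),26),("pot",'pink',(316,245),(313,247),20),("jar",'red',(245,168),(427,236),25),("nozzle",'white',(364,179),(332,303),12),("squeeze",'violet',(362,183),(331,318),25),("cap",'white',(376,311),(218,225),14),("amber",'brown',(373,312),(222,242),24),("green",'green',(139,300),(383,144),90),("yellow",'yellow',(485,270),(147,363),80),
 ("gL",'white',(98,300),(404,125),24),("gM",'white',(139,300),(383,141),23),("gR",'white',(180,300),(361,158),23),("y",'white',(485,270),(146,362),32)]:
    A,B=blob(t,c,a,R),blob(s,c,b,R)
    if A is None or B is None: print(n,A is not None,B is not None); continue
    ca,cb=A['c'],B['c']
    if n in("gL","gM","gR","y"): ca,cb=[cv2.fitEllipse(X['cnt'])[0] for X in(A,B)]
    x,e=tri(t,ca,s,cb); print(n,np.round(ca,1),A['box'],np.round(cb,1),B['box'],x.round(4),"gap",round(e,4))
    if n in("green","yellow"):
        q=cv2.boxPoints(cv2.minAreaRect(A['cnt'])); P=np.array([plane(t,p,.008)[:2] for p in q]); print(P.round(3).tolist(),P.mean(0),np.linalg.norm(P-np.roll(P,1,0),axis=1),np.arctan2(*(P[1]-P[0])[::-1]))
E
```

```text
tin [255.3 316.5] [238, 299, 36, 36, 1029] [301.5 173.4] [286, 163, 32, 22, 557] [0.4504 0.0943 0.042 ] gap 0.001
pot [315.6 245. ] [305, 234, 23, 23, 417] [313.1 244.2] [301, 235, 25, 19, 371] [ 0.5682 -0.0079  0.0316] gap 0.0011
jar [243.7 167.4] [231, 155, 27, 26, 551] [428.  231.9] [414, 222, 28, 21, 415] [0.7003 0.1108 0.0579] gap 0.002
nozzle True False
squeeze [361.8 184. ] [351, 169, 24, 28, 421] [330.7 314.1] [317, 301, 29, 24, 374] [ 0.6728 -0.0898  0.0355] gap 0.0027
cap True False
amber [371.1 312.2] [361, 300, 26, 25, 275] [220.2 236.3] [207, 224, 26, 23, 369] [ 0.4516 -0.0974  0.0406] gap 0.0015
green [139.6 300.3] [74, 274, 129, 52, 3017] [399.  145.7] [369, 119, 62, 54, 468] [ 0.4958  0.3148 -0.0116] gap 0.0327
[[0.531, 0.411], [0.525, 0.19], [0.438, 0.189], [0.444, 0.406]] [0.48467904 0.29876863] [0.08717692 0.22109928 0.08711106 0.21751209] -1.5961247141522776
yellow [484.1 270.9] [447, 234, 77, 74, 2740] [145.5 365.5] [90, 316, 111, 99, 4010] [ 0.5191 -0.3039 -0.0012] gap 0.0004
[[0.56, -0.237], [0.588, -0.344], [0.479, -0.365], [0.452, -0.26]] [ 0.51960076 -0.30143496] [0.11060514 0.11072309 0.11141674 0.10850264] -1.3151499851665966
gL True False
gM True False
gR True False
y True False
```

Run:
```python
from h import *
t,s=load("top0"),load("scene0")
def ring(d,seed,R,thr,sat=110):
    h=cv2.cvtColor(d["img"],cv2.COLOR_RGB2HSV).astype(int); m=((h[...,1]<sat)&(h[...,2]>thr)).astype(np.uint8); w=m*0; cv2.circle(w,seed,R,1,-1); m*=w
    n,l,st,ce=cv2.connectedComponentsWithStats(m,connectivity=8); i=1+np.argmax(st[1:,4])
    cs,_=cv2.findContours((l==i).astype(np.uint8),cv2.RETR_EXTERNAL,cv2.CHAIN_APPROX_NONE); 
    return ce[i],st[i].tolist(),cv2.fitEllipse(cv2.convexHull(cs[0]))
for n,a,b,Ra,Rb,z in [("gL",(98,300),(404,125),22,20,.008),("gM",(139,300),(383,141),22,20,.008),("gR",(180,300),(361,158),22,20,.008),("y",(485,270),(146,362),24,30,.008),("cap",(376,311),(218,225),13,10,.08),("nozzle",(364,178),(333,302),9,9,.07)]:
    A,B=ring(t,a,Ra,95),ring(s,b,Rb,95)
    print(n,A[1],np.round(A[2][0],1),np.round(A[2][1],1),B[1],np.round(B[2][0],1),np.round(B[2][1],1),"plane",plane(t,A[2][0],z).round(4)," tri",tri(t,A[2][0],s,B[2][0]))
h=[]
for d,b in((t,(337,375,150,215)),(t,(345,400,285,340)),(s,(300,370,285,345)),(s,(190,250,205,265))):
    h.append(cv2.resize(d["img"][b[2]:b[3],b[0]:b[1],::-1],(300,280),interpolation=cv2.INTER_NEAREST))
cv2.imwrite("pics/crop1.png",np.vstack([np.hstack(h[:2]),np.hstack(h[2:])]))
# body triangulation of bystanders (floor plane)
for n,p,z in [("tape",(258,249),.02),("stamp",(371,237),.045),("weight",(318,321),.036),("smallred",(291,180),.03),("teal",(189,167),.058)]: print(n,plane(t,p,z).round(3))
```

```text
gL [78, 281, 39, 38, 278] [ 97.1 299.6] [36.9 39.5] [387, 105, 37, 16, 202] [404.3 120.7] [31.  36.9] plane [0.486  0.3689 0.008 ]  tri (array([0.48666726, 0.36443871, 0.02180529]), np.float64(0.0038900502607348915))
gM [119, 281, 39, 38, 285] [137.9 299.4] [36.9 39.3] [366, 122, 13, 10, 30] [371.9 126. ] [ 2.6 14.7] plane [0.4845 0.2989 0.008 ]  tri (array([0.47741093, 0.27613435, 0.05713529]), np.float64(0.01388572446037619))
gR [160, 281, 38, 38, 279] [178.8 299.4] [37.2 38.9] [345, 149, 8, 18, 29] [355.2 157.4] [18.3 21.1] plane [0.4828 0.229  0.008 ]  tri (array([0.47905798, 0.22368797, 0.01311284]), np.float64(0.01023475126725812))
y [467, 252, 37, 37, 211] [485.2 270.2] [35.8 37.8] [122, 340, 48, 44, 313] [145.7 361.3] [39.8 50.8] plane [ 0.5196 -0.3025  0.008 ]  tri (array([ 0.51978652, -0.30160912,  0.00900276]), np.float64(0.0012631265854805055))
cap [368, 304, 16, 17, 225] [375.5 312. ] [16.4 16.9] [209, 215, 19, 12, 144] [217.7 220.7] [10.6 18.2] plane [ 0.4519 -0.0992  0.08  ]  tri (array([ 0.4527358 , -0.09824076,  0.07894009]), np.float64(0.002736167374117872))
nozzle [359, 172, 10, 12, 80] [363.  177.1] [10.  11.6] [325, 293, 18, 10, 95] [333.7 298. ] [ 9.2 18.5] plane [ 0.6741 -0.0896  0.07  ]  tri (array([ 0.67410368, -0.08749141,  0.07528063]), np.float64(0.004319513743947883))
tape [0.565 0.091 0.02 ]
stamp [ 0.577 -0.102  0.045]
weight [ 0.44  -0.009  0.036]
smallred [0.684 0.032 0.03 ]
teal [0.702 0.202 0.058]
```

View pics/crop1.png

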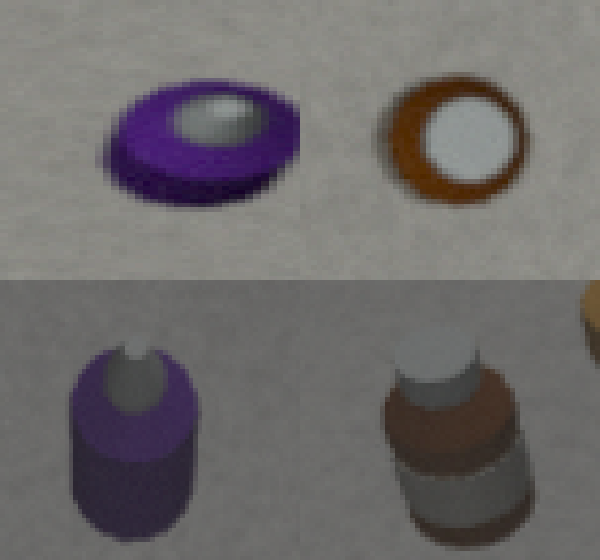

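```bash
python3 - <<'E'
from h import *
t,s=load("top0"),load("scene0")
h=cv2.cvtColor(s["img"],cv2.COLOR_RGB2HSV).astype(int)
m=((h[...,0]>45)&(h[...,0]<80)&(h[...,1]>80)).astype(np.uint8); m[:100]=0;m[185:]=0;m[:,:325]=0;m[:,440:]=0
m=cv2.morphologyEx(m,cv2.MORPH_CLOSE,np.ones((7,7)))
c=max(cv2.findContours(m,0,1)[0],key=cv2.contourArea); q=cv2.approxPolyDP(c,8,True)[:,0]; print("scene corners",q.tolist())
P=np.array([plane(s,p,.008)[:2] for p in q]); print(P.round(3).tolist(),P.mean(0))
print("tri centre",tri(t,(137.9,299.4),s,cv2.perspectiveTransform(np.float32([[[.5,.5]]]),cv2.getPerspectiveTransform(np.float32([[0,0],[1,0],[1,1],[0,1]]),q.astype(np.float32)))[0,0]) if len(q)==4 else len(q))
E
python3 -m handwheel '[{"rz":-0.12}, {"rz":-0.12}, {"rz":-0.12}, {"rz":-0.12}, {"rz":-0.12}]' 0.06
python3 -m handwheel '[{"rz":-0.12}, {"rz":-0.12}, {"rz":-0.12}, {"rz":-0.12}, {"rz":-0.076}]'
```

```text
scene corners [[431, 126], [398, 109], [331, 159], [366, 179]]
[[0.531, 0.404], [0.444, 0.409], [0.44, 0.189], [0.526, 0.189]] [0.48537184 0.29772684]
tri centre (array([0.48452734, 0.2996383 , 0.00605911]), np.float64(0.00018158991812487312))
clock: 0.52
position: [0.2317, -0.526, 0.2528]
ee_rot: [-0.0, 0.873, 0.489, 0.0]
contact_force: [-0.0, -0.4, -0.5]
width: 0.0598
gripper_force: 0.0
clock: 0.93
position: [0.2317, -0.526, 0.2528]
ee_rot: [-0.0, 0.705, 0.709, 0.0]
contact_force: [-0.9, 0.8, -0.1]
width: 0.0597
gripper_force: 0.0
```

```bash
python3 -m handwheel '[{"tx":0.0356, "ty":0.0183}, {"tx":0.0356, "ty":0.0183}, {"tx":0.0356, "ty":0.0183}, {"tx":0.0356, "ty":0.0183}, {"tx":0.0356, "ty":0.0183}]' |sed -n 2p
python3 -m handwheel '[{"tx":0.0356, "ty":0.0183}, {"tx":0.0356, "ty":0.0183}, {"tx":0.0356, "ty":0.0183}, {"tx":0.0356, "ty":0.0183}, {"tx":0.0356, "ty":0.0183}]' |sed -n 2p
python3 -m handwheel '[{"tx":0.0356, "ty":0.0183}, {"tx":0.0356, "ty":0.0183}, {}, {}]'
```

```text
position: [0.3235, -0.3464, 0.2529]
position: [0.4149, -0.1683, 0.2532]
clock: 2.1
position: [0.4516, -0.0971, 0.2529]
ee_rot: [-0.0, 0.705, 0.709, -0.0]
contact_force: [-0.7, -0.6, -1.1]
width: 0.0601
gripper_force: 0.0
```

```bash
python3 -m handwheel '[{"tx":-0.001, "tz":0.04}, {"tz":0.04}, {"tz":0.04}, {"tz":0.04}, {"tz":0.03}]' |sed -n 2p
python3 -m handwheel '[{"tz":0.025}, {}]'
python3 -m handwheel '[{}, {}, {}, {}, {}]' 0.02 35
python3 -m handwheel '[{"tz":-0.02}, {"tz":-0.03}, {"tz":-0.04}, {"tz":-0.04}, {}]'
```

```text
position: [0.4491, -0.1011, 0.0607]
clock: 2.68
position: [0.447, -0.1003, 0.0342]
ee_rot: [-0.005, 0.708, 0.706, -0.002]
contact_force: [-0.6, 0.4, 0.6]
width: 0.0602
gripper_force: 0.0
clock: 3.1
position: [0.4521, -0.1005, 0.0396]
ee_rot: [0.001, 0.707, 0.707, 0.001]
contact_force: [-0.3, -0.1, -0.8]
width: 0.0412
gripper_force: 35.5
clock: 3.52
position: [0.4562, -0.1017, 0.1762]
ee_rot: [0.008, 0.707, 0.707, 0.003]
contact_force: [1.3, -1.1, -1.0]
width: 0.0411
gripper_force: 36.1
```

```bash
python3 -m handwheel '[{"tx":0.039, "ty":0.0028}, {"tx":0.039, "ty":0.0028}, {"tx":0.039, "ty":0.0028}, {"tx":0.039, "ty":0.0028}, {"tx":0.039, "ty":0.0028}]' |sed -n 2p
python3 -m handwheel '[{"tx":0.039, "ty":0.0028}, {"tx":0.039, "ty":0.0028}, {"tx":0.039, "ty":0.0028}, {"tx":0.039, "ty":0.0028}, {"tx":0.039, "ty":0.0028}]' |sed -n 2p
python3 -m handwheel '[{"tx":0.039, "ty":0.0028}, {"tx":0.039, "ty":0.0028}, {}, {}, {}]'
python3 - <<'E'
from h import *
print(readout.get_state()['position'])
E
```

```text
position: [0.465, 0.0966, 0.1687]
position: [0.4788, 0.292, 0.1685]
clock: 4.77
position: [0.4843, 0.3676, 0.1679]
ee_rot: [0.0, 0.707, 0.708, -0.001]
contact_force: [-0.3, -0.4, -1.7]
width: 0.0415
gripper_force: 35.9
[0.48427152 0.36758308 0.16790966]
```

```bash
python3 -m handwheel '[{"ty":0.0017, "tz":0.04}, {"tz":0.04}, {"tz":0.025}, {"tz":0.01}, {}]' |sed -n 2,4p
python3 -m handwheel '[{"tz":0.005}, {}, {}]'|sed -n 2,4p
```

```text
position: [0.485, 0.3655, 0.0509]
ee_rot: [-0.001, 0.708, 0.707, -0.003]
contact_force: [-0.6, 0.2, -1.0]
position: [0.4878, 0.3683, 0.05]
ee_rot: [0.0, 0.707, 0.707, 0.002]
contact_force: [0.1, -0.5, -1.8]
```

```bash
python3 -m handwheel '[{"tz":0.002}, {}, {}]'|sed -n 2,4p
python3 -m handwheel '[{"tz":0.001}, {}, {}]'|sed -n 2,4p
```

```text
position: [0.4869, 0.3682, 0.047]
ee_rot: [0.0, 0.707, 0.707, 0.001]
contact_force: [0.7, -0.0, 0.7]
position: [0.4869, 0.3682, 0.0469]
ee_rot: [0.0, 0.707, 0.707, 0.001]
contact_force: [-1.1, -0.8, 6.9]
```

```bash
python3 -m handwheel '[{}, {}, {}]' 0.064 |sed -n 5p
python3 -m handwheel '[{"tz":-0.01}, {"tz":-0.03}, {"tz":-0.04}, {"tz":-0.04}, {}]' |sed -n 2p
python3 -m handwheel '[{"tx":-0.0286, "ty":0.0237}, {"tx":-0.0286, "ty":0.0237}, {"tx":-0.0286, "ty":0.0237}, {"tx":-0.0286, "ty":0.0237}, {"tx":-0.0286, "ty":0.0237}]' |sed -n 2p
python3 -m handwheel '[{"tx":-0.0286, "ty":0.0237}, {"tx":-0.0286, "ty":0.0237}, {"tx":-0.0286, "ty":0.0237}, {"tx":-0.0286, "ty":0.0237}, {}]' |sed -n 2p
python3 -m handwheel '[{}, {}]'
python3 - <<'E'
from h import *
t=snap("top","top1");print(readout.get_state()['position'])
h=cv2.cvtColor(t["img"],cv2.COLOR_RGB2HSV).astype(int)
p=blob(t,'white',(92,300),12); print(p['c'],p['box'],plane(t,p['c'],.088))
E
```

```text
width: 0.064
position: [0.491, 0.3706, 0.1744]
position: [0.606, 0.2237, 0.1659]
position: [0.7049, 0.1039, 0.1652]
clock: 7.6
position: [0.6995, 0.1106, 0.1652]
ee_rot: [-0.001, 0.707, 0.707, -0.0]
contact_force: [0.4, 0.4, -0.0]
width: 0.064
gripper_force: 0.0
[0.69917728 0.11125281 0.16527472]Traceback (most recent call last):
  File "<stdin>", line 4, in <module>
TypeError: 'NoneType' object is not subscriptable
```

View pics/top1.png

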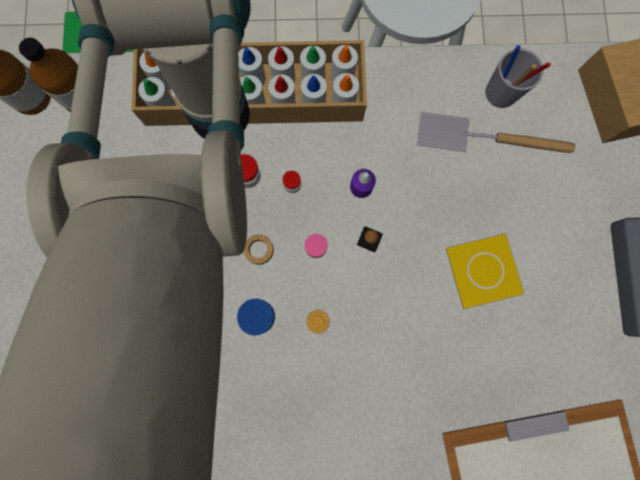

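The arm hides the green board; jar (245,168) and all other objects are undisturbed. Continuing with the jar.

```bash
python3 -m handwheel '[{"ty":0.001, "tz":0.04}, {"tz":0.04}, {"tz":0.03}, {"tz":0.019}, {}]' |sed -n 2,4p
python3 -m handwheel '[{}, {}, {}, {}, {}]' 0.02 35
python3 -m handwheel '[{"tz":-0.02}, {"tz":-0.03}, {"tz":-0.04}, {"tz":-0.04}, {}]' |sed -n 2p
python3 -m handwheel '[{"tx":0.0235, "ty":-0.027}, {"tx":0.0235, "ty":-0.027}, {"tx":0.0235, "ty":-0.027}, {"tx":0.0235, "ty":-0.027}, {}]' |sed -n 2p
python3 -m handwheel '[{"tx":0.0235, "ty":-0.027}, {"tx":0.0235, "ty":-0.027}, {"tx":0.0235, "ty":-0.027}, {"tx":0.0235, "ty":-0.027}, {}]' |sed -n 2p
python3 -m handwheel '[{}, {}]'
```

```text
position: [0.6962, 0.112, 0.0313]
ee_rot: [-0.004, 0.706, 0.708, -0.004]
contact_force: [-2.0, -0.2, -0.9]
clock: 8.48
position: [0.7017, 0.1107, 0.0379]
ee_rot: [0.001, 0.707, 0.707, 0.001]
contact_force: [0.4, 0.3, -1.0]
width: 0.0459
gripper_force: 35.9
position: [0.706, 0.1108, 0.1771]
position: [0.5868, 0.2085, 0.1669]
position: [0.4794, 0.3018, 0.1668]
clock: 9.9
position: [0.4857, 0.2985, 0.1669]
ee_rot: [0.001, 0.707, 0.707, 0.001]
contact_force: [0.3, 0.5, -0.5]
width: 0.0457
gripper_force: 36.6
```

```bash
python3 -m handwheel '[{"ty":-0.001, "tz":0.04}, {"tz":0.04}, {"tz":0.025}, {"tz":0.014}, {}]' |sed -n 2,4p
python3 -m handwheel '[{"tz":0.001}, {}, {}, {}]'|sed -n 2,4p
python3 -m handwheel '[{"tz":0.001}, {}, {}]'|sed -n 2,4p
```

```text
position: [0.484, 0.2967, 0.0445]
ee_rot: [-0.001, 0.708, 0.706, -0.002]
contact_force: [0.1, -0.4, -1.9]
position: [0.4849, 0.2985, 0.0471]
ee_rot: [0.0, 0.707, 0.707, 0.001]
contact_force: [0.8, -0.0, -0.7]
position: [0.484, 0.2986, 0.0455]
ee_rot: [0.0, 0.707, 0.707, 0.0]
contact_force: [-0.3, 0.2, -1.4]
```

```bash
python3 -m handwheel '[{"tz":0.001}, {}, {}]'|sed -n 2,4p
python3 -m handwheel '[{"tz":0.001}, {}, {}]'|sed -n 2,4p
```

```text
position: [0.4838, 0.2985, 0.0442]
ee_rot: [0.0, 0.707, 0.707, -0.0]
contact_force: [0.3, -0.3, -0.9]
position: [0.4839, 0.2985, 0.0432]
ee_rot: [0.0, 0.707, 0.707, -0.0]
contact_force: [-0.8, 0.1, -1.5]
```

```bash
python3 -m handwheel '[{"tz":0.001}, {}, {}]'|sed -n 2,4p
python3 -m handwheel '[{"tz":0.001}, {}, {}]'|sed -n 2,4p
python3 - <<'E'
from h import *
snap("scene","scene2")
E
```

```text
position: [0.484, 0.2987, 0.0427]
ee_rot: [0.0, 0.707, 0.707, 0.0]
contact_force: [-1.5, 0.5, 4.2]
position: [0.484, 0.2987, 0.0426]
ee_rot: [0.0, 0.707, 0.707, 0.0]
contact_force: [-2.7, -0.3, 9.9]
```

View pics/scene2.png

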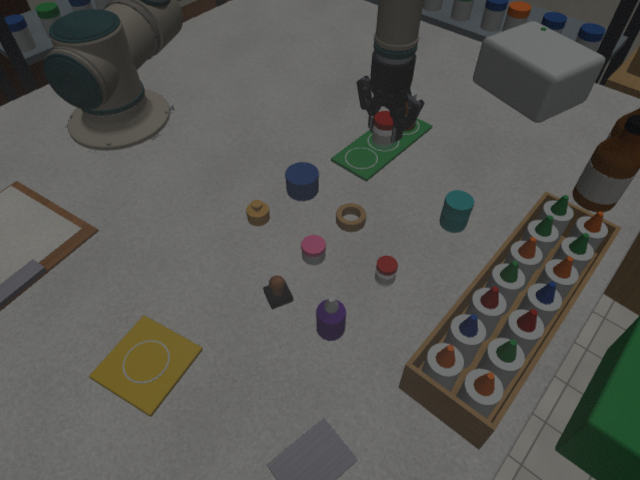

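The jar (383,130) stands on the middle circle between the fingers with the amber bottle behind it; everything else is in place. Releasing and going to the squeeze bottle.

```bash
python3 -m handwheel '[{}, {}, {}]' 0.064 |sed -n 5p
python3 -m handwheel '[{"tz":-0.01}, {"tz":-0.03}, {"tz":-0.04}, {"tz":-0.04}, {}]' |sed -n 2p
python3 -m handwheel '[{"tx":-0.0353, "ty":0.0172}, {"tx":-0.0353, "ty":0.0172}, {"tx":-0.0353, "ty":0.0172}, {"tx":-0.0353, "ty":0.0172}, {"tx":-0.0353, "ty":0.0172}]' |sed -n 2p
python3 -m handwheel '[{"tx":-0.0353, "ty":0.0172}, {"tx":-0.0353, "ty":0.0172}, {"tx":-0.0353, "ty":0.0172}, {"tx":-0.0353, "ty":0.0172}, {"tx":-0.0353, "ty":0.0172}]' |sed -n 2p
python3 -m handwheel '[{"tx":-0.0353, "ty":0.0172}, {}, {}, {}]'
python3 - <<'E'
from h import *
snap("top","top2"); snap("scene","scene3")
d=load("scene3"); e=load("top2")
cv2.imwrite("pics/crop2.png",np.hstack([cv2.resize(d["img"][80:200,320:450,::-1],(390,360)),cv2.resize(e["img"][250:350,60:200,::-1],(400,360))]))
E
```

```text
width: 0.0641
position: [0.4885, 0.3007, 0.1698]
position: [0.5705, 0.1205, 0.1618]
position: [0.6565, -0.0565, 0.1617]
clock: 13.78
position: [0.6726, -0.0897, 0.161]
ee_rot: [-0.001, 0.707, 0.707, -0.0]
contact_force: [-0.6, 0.6, -0.4]
width: 0.0638
gripper_force: 0.0
```

View pics/crop2.png

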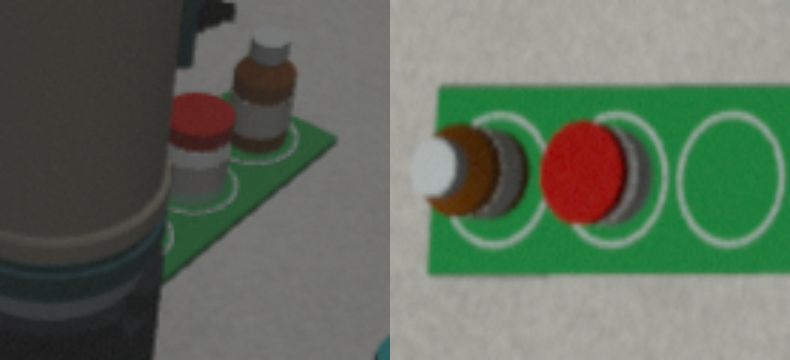

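Amber bottle and jar stand upright inside the left and middle circles. Next the squeeze bottle.

```bash
python3 -m handwheel '[{"tz":0.04}, {"tz":0.04}, {"tz":0.03}, {"tz":0.017}, {}]' |sed -n 2,4p
python3 -m handwheel '[{}, {}, {}, {}, {}]' 0.02 30
python3 -m handwheel '[{"tz":-0.02}, {"tz":-0.03}, {"tz":-0.04}, {"tz":-0.04}, {}]' |sed -n 2p
python3 -m handwheel '[{"tx":0.0319, "ty":-0.019}, {"tx":0.0319, "ty":-0.019}, {"tx":0.0319, "ty":-0.019}, {"tx":0.0319, "ty":-0.019}, {"tx":0.0319, "ty":-0.019}]' |sed -n 2p
python3 -m handwheel '[{"tx":0.0319, "ty":-0.019}, {"tx":0.0319, "ty":-0.019}, {"tx":0.0319, "ty":-0.019}, {"tx":0.0319, "ty":-0.019}, {"tx":0.0319, "ty":-0.019}]' |sed -n 2p
python3 -m handwheel '[{}, {}, {}]'
```

```text
position: [0.67, -0.0874, 0.0305]
ee_rot: [-0.003, 0.706, 0.708, -0.002]
contact_force: [-0.6, -0.6, -0.5]
clock: 14.72
position: [0.674, -0.0898, 0.036]
ee_rot: [0.001, 0.707, 0.707, 0.001]
contact_force: [-0.0, 0.8, 3.5]
width: 0.0414
gripper_force: 30.7
position: [0.678, -0.091, 0.1744]
position: [0.5771, 0.0708, 0.1647]
position: [0.4821, 0.2305, 0.1648]
clock: 16.22
position: [0.4835, 0.2291, 0.1647]
ee_rot: [0.001, 0.707, 0.707, 0.0]
contact_force: [0.4, 0.0, -0.7]
width: 0.0409
gripper_force: 30.7
```

```bash
python3 -m handwheel '[{"ty":-0.0005, "tz":0.04}, {"tz":0.04}, {"tz":0.025}, {"tz":0.014}, {}]' |sed -n 2,4p
python3 -m handwheel '[{"tz":0.001}, {}, {}, {}]'|sed -n 2,4p
python3 -m handwheel '[{"tz":0.001}, {}, {}]'|sed -n 2,4p
python3 -m handwheel '[{"tz":0.001}, {}, {}]'|sed -n 2,4p
```

```text
position: [0.4823, 0.2272, 0.0429]
ee_rot: [-0.001, 0.708, 0.706, -0.002]
contact_force: [-0.2, -0.4, -0.1]
position: [0.4834, 0.2289, 0.0448]
ee_rot: [0.0, 0.707, 0.707, 0.001]
contact_force: [0.5, -0.0, -0.5]
position: [0.4827, 0.2293, 0.0435]
ee_rot: [0.0, 0.707, 0.707, 0.0]
contact_force: [-0.5, -1.2, -0.8]
position: [0.4825, 0.2293, 0.0422]
ee_rot: [0.0, 0.707, 0.707, -0.0]
contact_force: [1.7, 0.9, 0.2]
```

```bash
python3 -m handwheel '[{"tz":0.001}, {}, {}]'|sed -n 2,4p
```

```text
position: [0.4827, 0.2293, 0.0415]
ee_rot: [0.0, 0.707, 0.707, 0.0]
contact_force: [0.5, -0.6, 1.7]
```

```bash
python3 -m handwheel '[{"tz":0.001}, {}, {}]'|sed -n 2,4p
python3 -m handwheel '[{}, {}, {}]' 0.062 |sed -n 5p
python3 -m handwheel '[{"tz":-0.01}, {"tz":-0.03}, {"tz":-0.04}, {"tz":-0.04}, {}]' |sed -n 2p
python3 -m handwheel '[{"tx":-0.0338, "ty":-0.0081}, {"tx":-0.0338, "ty":-0.0081}, {"tx":-0.0338, "ty":-0.0081}, {"tx":-0.0338, "ty":-0.0081}, {}]' 0.082|sed -n 2p
python3 -m handwheel '[{}, {}, {}]'
python3 - <<'E'
from h import *
snap("top","top3"); print(readout.get_state()['position'])
e=load("top3"); cv2.imwrite("pics/crop3.png",cv2.resize(e["img"][150:380,60:340,::-1],(784,600)))
E
```

```text
position: [0.4828, 0.2293, 0.0414]
ee_rot: [0.0, 0.707, 0.707, 0.0]
contact_force: [-2.3, 0.0, 9.0]
width: 0.0618
position: [0.4874, 0.2309, 0.1684]
position: [0.4481, 0.0895, 0.1605]
clock: 19.3
position: [0.4508, 0.0949, 0.1605]
ee_rot: [0.0, 0.707, 0.707, 0.0]
contact_force: [0.7, 0.6, 1.2]
width: 0.0821
gripper_force: 0.0
[0.45069038 0.09505101 0.16038753]
```

View pics/crop3.png

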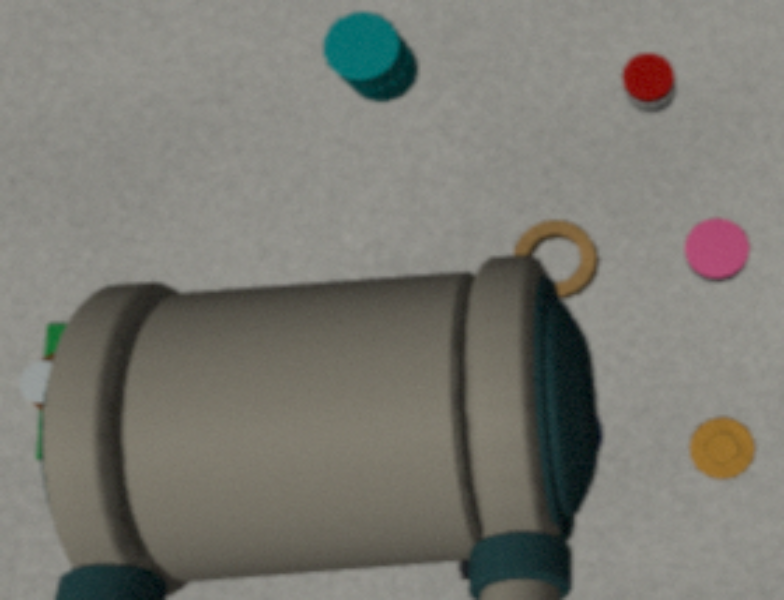

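```bash
python3 -m handwheel '[{"tz":0.04}, {"tz":0.04}, {"tz":0.03}, {"tz":0.015}, {}]' |sed -n 2,4p
python3 -m handwheel '[{"tz":0.0055}, {}, {}]' |sed -n 2,4p
python3 -m handwheel '[{}, {}, {}, {}, {}]' 0.03 50
python3 -m handwheel '[{"tz":-0.02}, {"tz":-0.03}, {"tz":-0.04}, {"tz":-0.04}, {}]' |sed -n 2p
python3 -m handwheel '[{"tx":-0.0397, "ty":0.0069}, {"tx":-0.0397, "ty":0.0069}, {"tx":-0.0397, "ty":0.0069}, {"tx":-0.0397, "ty":0.0069}, {"tx":-0.0397, "ty":0.0069}]' |sed -n 2p
python3 -m handwheel '[{"tx":-0.0397, "ty":0.0069}, {"tx":-0.0397, "ty":0.0069}, {"tx":-0.0397, "ty":0.0069}, {"tx":-0.0397, "ty":0.0069}, {"tx":-0.0397, "ty":0.0069}]' |sed -n 2p
python3 -m handwheel '[{}, {}, {}]'
```

```text
position: [0.4476, 0.0949, 0.032]
ee_rot: [-0.003, 0.706, 0.708, -0.003]
contact_force: [-0.7, -0.5, -0.0]
position: [0.4513, 0.0945, 0.0307]
ee_rot: [0.001, 0.707, 0.707, 0.001]
contact_force: [0.5, -0.2, -0.2]
clock: 20.43
position: [0.4509, 0.0941, 0.0312]
ee_rot: [0.001, 0.707, 0.707, 0.001]
contact_force: [-1.4, 0.4, 6.9]
width: 0.0597
gripper_force: 52.2
position: [0.4552, 0.0943, 0.1674]
position: [0.4844, -0.1061, 0.16]
position: [0.5188, -0.3049, 0.1596]
clock: 21.93
position: [0.5184, -0.3026, 0.1592]
ee_rot: [-0.001, 0.707, 0.707, 0.0]
contact_force: [0.3, 0.5, -2.1]
width: 0.0594
gripper_force: 54.9
```

```bash
python3 -m handwheel '[{"ty":0.001, "tz":0.04}, {"tz":0.04}, {"tz":0.025}, {"tz":0.014}, {}]' |sed -n 2,4p
python3 -m handwheel '[{"tz":0.001}, {}, {}, {}]'|sed -n 2,4p
python3 -m handwheel '[{"tz":0.001}, {}, {}]'|sed -n 2,4p
python3 -m handwheel '[{"tz":0.001}, {}, {}]'|sed -n 2,4p
```

```text
position: [0.5184, -0.2998, 0.0385]
ee_rot: [-0.003, 0.706, 0.708, -0.0]
contact_force: [0.4, -0.3, -2.3]
position: [0.5206, -0.3028, 0.0406]
ee_rot: [0.001, 0.707, 0.707, 0.0]
contact_force: [0.6, -0.3, -1.6]
position: [0.5202, -0.303, 0.039]
ee_rot: [0.0, 0.707, 0.707, 0.0]
contact_force: [-0.0, -0.3, -1.8]
position: [0.5201, -0.303, 0.0377]
ee_rot: [-0.0, 0.707, 0.707, -0.0]
contact_force: [0.3, -0.4, -1.7]
```

```bash
python3 -m handwheel '[{"tz":0.001}, {}, {}]'|sed -n 2,4p
python3 -m handwheel '[{"tz":0.001}, {}, {}]'|sed -n 2,4p
```

```text
position: [0.5202, -0.303, 0.0367]
ee_rot: [-0.0, 0.707, 0.707, -0.0]
contact_force: [-1.1, 0.2, -1.8]
position: [0.5202, -0.303, 0.0365]
ee_rot: [0.0, 0.707, 0.707, -0.0]
contact_force: [-2.3, 1.1, 5.5]
```

```bash
python3 -m handwheel '[{}, {}, {}]' 0.08 |sed -n 5p
python3 -m handwheel '[{"tz":-0.01}, {"tz":-0.03}, {"tz":-0.04}, {"tz":-0.04}, {}]' |sed -n 2p
python3 -m handwheel '[{"tx":0.0369, "ty":0.006}, {"tx":0.0369, "ty":0.006}, {"tx":0.0369, "ty":0.006}, {"tx":0.0369, "ty":0.006}, {}]' 0.06|sed -n 2p
python3 -m handwheel '[{"tx":0.0369, "ty":0.006}, {"tx":0.0369, "ty":0.006}, {"tx":0.0369, "ty":0.006}, {"tx":0.0369, "ty":0.006}, {}]'|sed -n 2p
python3 -m handwheel '[{}, {}, {}]'
python3 - <<'E'
from h import *
t=snap("top","top4");s=snap("scene","scene4"); print(readout.get_state()['position'])
A,B=blob(t,'blue',(487,265),40),blob(s,'blue',(146,350),50)
print(A['c'],A['box'],B['c'] if B else 0,plane(t,A['c'],.05))
if B: print(B['box'],tri(t,A['c'],s,B['c']))
cv2.imwrite("pics/crop4.png",np.hstack([cv2.resize(t["img"][220:320,430:540,::-1],(396,360)),cv2.resize(s["img"][300:420,80:212,::-1],(396,360))]))
E
```

```text
width: 0.0797
position: [0.5245, -0.306, 0.1649]
position: [0.5443, -0.149, 0.1563]
position: [0.5689, -0.002, 0.1563]
clock: 25.43
position: [0.5682, -0.009, 0.1559]
ee_rot: [0.0, 0.707, 0.707, -0.0]
contact_force: [-0.5, -0.3, -0.8]
width: 0.06
gripper_force: 0.0
[ 0.56820229 -0.00925325  0.15586895]
[490.19446845 267.81071737] [470, 250, 41, 36, 1157] [138.0737931  348.23310345] [ 0.51962834 -0.29631197  0.05      ]
[116, 328, 46, 42, 1450] (array([ 0.5195148 , -0.29943561,  0.0445047 ]), np.float64(0.0024966227970536063))
```

View pics/crop4.png

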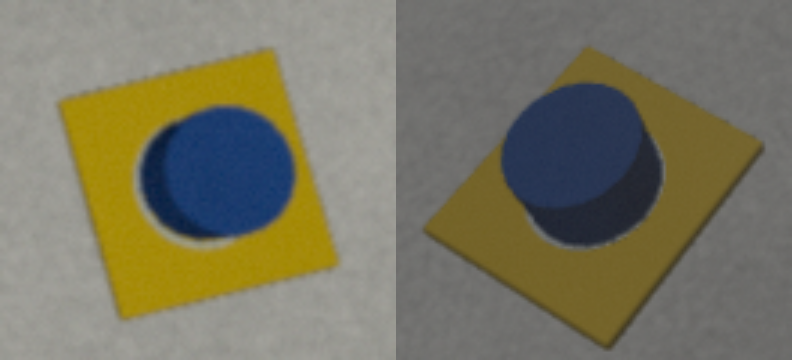

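Tin stands centred on the yellow circle; lid centre ≈ (493.6,267.6) top view → (0.520,−0.302). Now the pot.

```bash
python3 -m handwheel '[{"tx":0.001, "tz":0.04}, {"tz":0.04}, {"tz":0.03}, {"tz":0.015}, {}]' |sed -n 2,4p
python3 -m handwheel '[{"tz":0.004}, {}, {}]' |sed -n 2,4p
python3 -m handwheel '[{}, {}, {}, {}, {}]' 0.02 30
python3 -m handwheel '[{"tz":-0.02}, {"tz":-0.03}, {"tz":-0.04}, {"tz":-0.04}, {}]' |sed -n 2p
python3 -m handwheel '[{"tx":-0.0368, "ty":-0.006}, {"tx":-0.0368, "ty":-0.006}, {"tx":-0.0368, "ty":-0.006}, {"tx":-0.0368, "ty":-0.006}, {}]'|sed -n 2p
python3 -m handwheel '[{"tx":-0.0368, "ty":-0.006}, {"tx":-0.0368, "ty":-0.006}, {"tx":-0.0368, "ty":-0.006}, {"tx":-0.0368, "ty":-0.006}, {}]'|sed -n 2p
python3 -m handwheel '[{}, {}, {}]'
```

```text
position: [0.5651, -0.0077, 0.027]
ee_rot: [-0.003, 0.708, 0.706, -0.003]
contact_force: [-0.4, 1.0, 0.4]
position: [0.5694, -0.0074, 0.0281]
ee_rot: [0.001, 0.707, 0.707, 0.001]
contact_force: [-0.8, -1.7, 0.6]
clock: 26.62
position: [0.5691, -0.007, 0.0283]
ee_rot: [0.001, 0.707, 0.707, 0.001]
contact_force: [-1.3, -0.4, 6.2]
width: 0.0388
gripper_force: 29.7
position: [0.5732, -0.0072, 0.1652]
position: [0.5437, -0.1603, 0.1571]
position: [0.5198, -0.308, 0.1569]
clock: 28.12
position: [0.5203, -0.2997, 0.1567]
ee_rot: [-0.0, 0.707, 0.707, 0.0]
contact_force: [0.4, 0.4, -1.0]
width: 0.0387
gripper_force: 30.4
```

```bash
python3 -m handwheel '[{"tx":-0.002, "ty":-0.0005, "tz":0.03}, {"tz":0.03}, {"tz":0.016}, {}, {}]' |sed -n 2,4p
python3 -m handwheel '[{"tz":0.001}, {}, {}, {}]'|sed -n 2,4p
python3 -m handwheel '[{"tz":0.001}, {}, {}]'|sed -n 2,4p
python3 -m handwheel '[{"tz":0.001}, {}, {}]'|sed -n 2,4p
```

```text
position: [0.5198, -0.3016, 0.0805]
ee_rot: [-0.001, 0.707, 0.708, -0.0]
contact_force: [-0.1, 0.4, -0.8]
position: [0.5202, -0.3034, 0.0808]
ee_rot: [0.001, 0.707, 0.707, 0.0]
contact_force: [0.4, -0.0, -0.8]
position: [0.5197, -0.3032, 0.0789]
ee_rot: [0.0, 0.707, 0.707, -0.0]
contact_force: [-0.1, 0.7, -1.0]
position: [0.5196, -0.3031, 0.0777]
ee_rot: [-0.0, 0.707, 0.707, -0.0]
contact_force: [0.1, 0.4, -0.5]
```

```bash
python3 -m handwheel '[{"tz":0.001}, {}, {}]'|sed -n 2,4p
python3 -m handwheel '[{"tz":0.0005}, {}, {}]'|sed -n 2,4p
```

```text
position: [0.5197, -0.3032, 0.0767]
ee_rot: [-0.0, 0.707, 0.707, -0.0]
contact_force: [0.4, 0.4, -0.7]
position: [0.5197, -0.3032, 0.0763]
ee_rot: [0.0, 0.707, 0.707, -0.0]
contact_force: [0.1, -0.5, -1.0]
```

```bash
python3 -m handwheel '[{"tz":0.0007}, {}, {}]'|sed -n 2,4p
python3 -m handwheel '[{"tz":0.0007}, {}, {}]'|sed -n 2,4p
```

```text
position: [0.5198, -0.3034, 0.0759]
ee_rot: [0.0, 0.707, 0.707, -0.0]
contact_force: [-0.9, 0.2, 1.7]
position: [0.5199, -0.3035, 0.0759]
ee_rot: [0.001, 0.707, 0.707, -0.0]
contact_force: [-1.8, -0.2, 5.7]
```

Contact; release, retreat, and look.

```bash
python3 -m handwheel '[{}, {}, {}]' 0.06 |sed -n 5p
python3 -m handwheel '[{"tz":-0.01}, {"tz":-0.03}, {"tz":-0.04}, {"tz":-0.04}, {}]' |sed -n 2p
python3 -m handwheel '[{"ty":-0.04}, {"ty":-0.04}, {"ty":-0.04}, {"ty":-0.04}, {"ty":-0.04}]' |sed -n 2p
python3 -m handwheel '[{"tx":-0.03}, {"tx":-0.03}, {"tx":-0.03}, {"tx":-0.03}, {}]' |sed -n 1,2p
python3 - <<'E'
from h import *
t=snap("top","top5");s=snap("scene","scene5")
A,B=blob(t,'pink',(492,262),30),blob(s,'pink',(136,335),40)
print(A['c'],A['box'],plane(t,A['c'],.082),tri(t,A['c'],s,B['c']) if B else 0)
A,B=blob(t,'red',(132,296),22),blob(s,'red',(383,121),25)
print(A['c'],A['box'],plane(t,A['c'],.066),tri(t,A['c'],s,B['c']) if B else 0)
c=lambda d,x,y,w,h:cv2.resize(d["img"][y:y+h,x:x+w,::-1],(396,297))
cv2.imwrite("pics/crop5.png",np.vstack([np.hstack([c(t,60,250,160,120),c(s,310,80,148,111)]),np.hstack([c(t,425,215,133,100),c(s,70,290,160,120)])]))
E
```

```text
width: 0.06
position: [0.5237, -0.306, 0.2041]
position: [0.3181, -0.3027, 0.1952]
clock: 31.87
position: [0.3201, -0.4295, 0.1956]
[501.06517312 265.22403259] [489, 253, 25, 25, 491] [ 0.52034722 -0.30239543  0.082     ] (array([ 0.52056702, -0.30308139,  0.08006889]), np.float64(0.0001274316420066577))
[126.89969136 297.51388889] [113, 284, 29, 28, 648] [0.48522331 0.29620166 0.066     ] (array([0.48564514, 0.29651647, 0.06645998]), np.float64(0.0012633592067624831))
```

View pics/crop5.png

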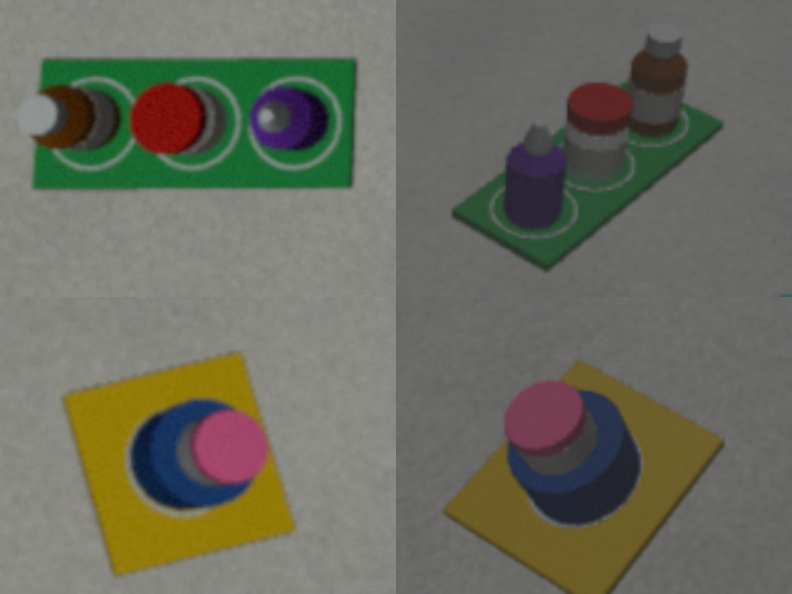

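View pics/top5.png

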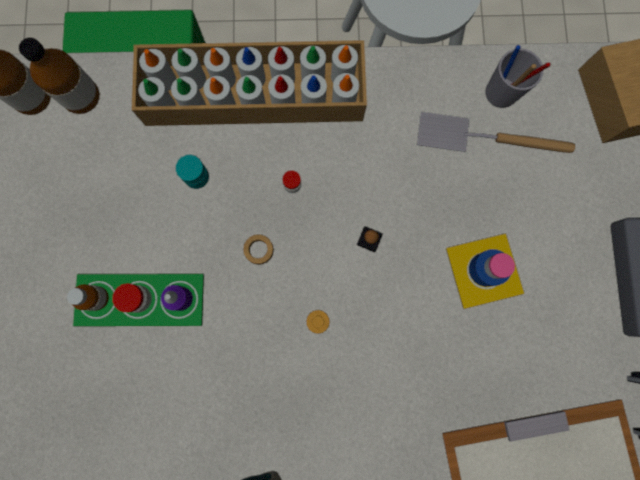

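Pot (501,265) sits centred on the tin; the three order items stand within their circles; tape (258,249), stamp (370,239), weight (318,321) unmoved. One numeric check of the bottles, then hand in.

Run:
```python
from h import *
from rig import ticket
t,s=load("top5"),load("scene5")
h=cv2.cvtColor(t["img"],cv2.COLOR_RGB2HSV).astype(int)
m=((h[...,1]<70)&(h[...,2]>110)).astype(np.uint8)
w=m*0; cv2.circle(w,(77,297),9,1,-1)
ys,xs=np.nonzero(m*w*(np.arange(640)[None]>67)); print(len(xs),xs.mean(),ys.mean()); a=plane(t,(75.5,296.9),.087)
V=blob(t,'violet',(176,297),22); v=plane(t,V['c'],.045)
for n,p,c in(("amber",a,(.486,.3689)),("squeeze",v,(.4828,.229))): print(n,p[:2]-c)
if abs(a[:2]-(.486,.3689)).max()<.008 and abs(v[:2]-(.4828,.229)).max()<.008: print(ticket.sign_off())
```

```text
180 75.22777777777777 296.2
amber [ 0.00114271 -0.00067983]
squeeze [ 0.00063245 -0.00766052]
the job is handed in; nothing more can be done
None
```

The job is handed in with both orders made up: every item stands on its circle and the pot sits on the tin. From the last pictures, the amber bottle, jar and pot are within about 3 mm of centre. The squeeze bottle is least certain: a rough colour-blob check read 7.7 mm off, but it was released about 0.3 mm from its circle's centre and the limit is 11 mm. The tape roll, stamp and weight were not moved, and the official result was not shown.

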